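Retune the router: channel dial to the green lamp, then the apply key

ROBOT

A 6-joint arm with a two-finger parallel gripper is mounted at the origin on the work surface. World frame = base frame: x ahead of the robot, y to its left, z up, the work surface at z = 0. Lengths are in mm, angles in degrees, forces in N, time in s.
With the tool pointing down it reaches from about 300 to 850 mm from the base axis. Payload 4.2 kg.
Tool frame: the origin (TCP) lies midway between the tips of the shut fingers; the grasp point (between the pads) lies pinch_z behind it (pinch_z is the distance from the TCP to the grasp point, in mm); z points along the fingers, y is the line along which they close (so a half turn about z gives the same grasp; the last joint's range is limited). The gripper opens to 91 mm and grips with 3 to 60 N. Pads are 32 mm wide; open, the fingers measure 118 mm over their backs; the gripper's body (76 mm by 178 mm) begins 60 mm behind the grasp point.
Start: joints at [-76.547, 18.312, 89.639, -0, 72.044, -1.146], TCP at [144.933, -556.455, 176.376] pointing down, gripper open.
Joint ranges: [-177.97, 177.97], [-48.28, 115.42], [12.27, 149.76], [-77.06, 257.06], [2.81, 150.46], [-146.56, 146.56]. Speed limits (degrees/s): [147.25, 147.25, 180, 180, 180, 180].

INTERFACE

Orientations are given as [roll, pitch, yaw] about the fixed x, y, z axes, in that order (R = Rz(yaw) Ry(pitch) Rx(roll)).
In Python, from workcell import state, grab_frame, job_done, masks_of, landmark_of, pinch_z gives the robot as it stands. The module is installed in compiled form; this text tells all that it offers.
- The arm moves only by the tool move_arm, never from a script. Its argument "plan" is a list of rows, each an object of numbers: "x", "y", "z": the shift along the tool's x, y, z in mm; "rx", "ry", "rz": the turn, a rotation vector about the tool's x, y, z in rad. A call has 1 to 10 rows; each row shifts and turns the commanded pose from where the row before left it, along the tool's axes as they then stand; what a row does not reach is not made up. A row lasts 1/10 s, in which the tool goes at most 50 mm and 8.59 degrees, less where a joint would pass 70% of its speed; a pose out of reach is approached as far as the arm can. A call is refused whole if a number of a shift passes 50 or a number of a turn 0.15, either way. A call with a gripper value outside its range is refused whole. "grip" is the opening, from 0 (shut) to 1 (fully open), set as the call begins (left out, the last holds). The fingers move at their own pace and stop on an object; "squeeze" is the grip in N (left out, the last holds). Time passes only in rows, so rows that do not move let the fingers close. It gives the time, the measured TCP pose, the force, the opening and the grip force at its end, in the units of the state.
- state(): the state, without advancing time (a new reading comes with each control period).
- grab_frame(name): name is "side" or "top"; returns a dict with "img" (400x640x3 uint8, red, green, blue), "z_map" (400x640 float32, mm along the optical axis (not along the pixel's ray), 0 where there is no reading), "fx", "fy", "cx", "cy" (pixels), "rvec" (rotation vector, rad) and "tvec" (3), from world to camera coordinates, as OpenCV has them. Camera axes: x right, y down, z forward; pixel columns grow to the right and rows downward; lengths in mm; the calibration is good to about 2 mm. A picture is of the moment at which its call begins.
- job_done(): hands the job in; it is judged then, once.
Trained networks look in the newest picture that a camera, given by its name, has taken for a name from the list of things; names that differ only in an ending like _2 or _b are one class to them, and where a whole thing is asked for, a point or a joint stands for the part that bears it (a point fixed in the world has none). Each returns a list of dicts, best first, with "p" (0 to 1); they miss things now and then, are a little off and sometimes report something else, mostly with a low value. They report only what shows in the picture. A call takes as long as a camera call.
- masks_of(camera, label): "pixels" (400x640 bool, what is visible of it) and "box" ([centre column, centre row, width, height] in pixels, round what is visible of it).
- landmark_of(camera, label): "point" ([column, row] in pixels: a listed point, or the origin of a listed thing).
The state is a dict: "time_s": time; "qpos": joint angles; "qvel": joint speeds; "effort": joint torques, N m; "ee_pos": TCP position; "ee_rot": TCP orientation; "force": force on the tool from outside, world axes, zero at the start; "torque": the same for the moment, N m; "gripper_width": finger opening in mm; "gripper_force": force on a finger pad.
Only numpy, scipy, OpenCV 4.12 (cv2) and the standard library are available. Lean on these libraries where they do the work, as an engineer would, in place of code of your own. Each camera call takes 0.05 s, during which the arm holds its last target. There are 200 camera calls.

TASK

Turn the router's endless channel dial the shorter way round until its pointer points at the middle of the lit green lamp, and leave it there. Only then press the white apply key beside it fully in and let it come back out; never press the key while the pointer is off the green lamp. Do not turn the dial the long way round, and leave everything else on the table where it is.

Things in the scene. Friction and masses are not known exactly. Their poses are not given: they have to be found in the camera images.
- router: black router on a white wedge stand, fixed; three grey aerials at its far edge, tops 235 high. Origin on the table under its middle, x away from the robot, y left, z up; yaw varies. Its panel (180 up the slope x 260) slopes 30 deg towards the robot: in this frame outward normal (-0.5, 0, 0.866), up-slope (0.866, 0, 0.5), middle of the panel at (-7.5, 0, 75) mm. Nothing else stands on the panel
- dial_face (a point): point on the panel's surface on the dial's axis, 55 left of the panel's middle; axes as the router's. The dial turns about the panel's normal here. Outwards from this point: a grey skirt 60 across up to 5 mm, then a ribbed round aluminium grip 44 across from 5 to 35 mm.
- dial (a joint): dial angle (rad), endless, no stops, not wrapped; starts 2.5 to 3.75, i.e. pointing down the slope. Grows counter-clockwise seen from outside facing the panel. At 0 (and every whole turn) the pointer points straight up the slope, at pi/2 to the router's left (+y). Drag 0.06 N m; it stays where it is left.
- pointer_aim (a point): point the dial's pointer aims at, 46 mm from the dial's axis, 2 mm over the panel, turning with the dial. The pointer is the white bar on the skirt (end 39 mm from the axis), with a black line on the cap in the same direction; this point lies on past its end. It comes to the centre of a lamp when the pointer points at it.
- lamp_green: lit green lamp, 12 across, flush in the panel, centre 46 mm from the dial's axis; origin at its centre. It is either left (dial angle +1.3) or right (dial angle -1.3) of the dial; the red lamp is at the other place.
- lamp_red: lit red lamp, 12 across, flush in the panel, at the other side of the dial; origin at its centre.
- key_top (a point): middle of the outer face of the white round apply key, 26 across, 133 mm right of the dial's axis on the same panel. It stands 22 mm over the panel in a grey collar 42 across and 12 high, and is pressed along the panel's inward normal (0.5, 0, -0.866 in the router's frame).
- key (a joint): how far the apply key is pressed (m): 0 out, 0.006 fully in. Spring: starts to move at 1.8 N, fully in at 6 N, comes back out by itself.
- mug: blue mug, 80 across, 92 tall mm; origin in the middle of its underside; not to be moved
- planter: terracotta pot with a small plant, 84 across, 120 tall mm; origin in the middle of its underside; not to be moved
- phone: black phone lying flat, 150 x 72 x 9 mm; origin in the middle of its underside; not to be moved
- remote: black remote control lying flat, 45 x 170 x 18 mm; origin in the middle of its underside; not to be moved
- adapter: black power adapter block, 60 x 45 x 32 mm; origin in the middle of its underside; not to be moved
- candle: amber candle jar, 68 across, 75 tall mm; origin in the middle of its underside; not to be moved
- coaster: cork ring coaster, 92 across, 8 thick mm; origin in the middle of its underside; not to be moved

How it is judged (in metres and radians):
On the way, in this order (a step that is already met when the one before it is completed fails the run):
1. the dial's pointer is at the green lamp (distance between pointer_aim and lamp_green below 0.006 m and value of joint key below 0.001 m), for 0.2 s.
2. with the pointer at the green lamp, the apply key is pressed fully in (distance between pointer_aim and lamp_green below 0.006 m and value of joint key above 0.005 m), for 0.05 s.
At the end, for the whole second after the job is handed in: the point 46 mm out along the dial's pointer lies within 6 mm of the green lamp's centre (about 7 degrees), the dial is still, and the apply key, having been pressed at least 5 of its 6 mm, is back out (under 1 mm) (all of step 1 and not (velocity of joint dial above 0.05 rad/s or velocity of joint dial below -0.05 rad/s)); the robot touches nothing.
It fails at once if the dial is turned the long way round (the pointer passes the place opposite the green lamp) (distance between pointer_aim and lamp_green above 0.0913 m).
It fails at once if the apply key is pressed in while the pointer is off the green lamp (value of joint key above 0.003 m and distance between pointer_aim and lamp_green above 0.007 m).
It fails at once if something else on the table is moved more than 15 mm (distance of any of mug, planter, phone, remote, adapter, candle, coaster from where it was at the start of the episode above 0.015 m).
It also fails if it takes over 48 s, if anything falls off the work surface, if the arm or the gripper's body presses on something with over 40 N, if the wrist force passes 120 N, or if a joint passes its speed limit or range.

## Working session

There is one attempt and no reset: what is moved stays moved. The work goes in short steps, Python scripts to look and compute and a tool call to move; the robot and the scene stay as the last step left them, time stands still between calls to the robot, and variables do not carry over. Pictures are saved under pics/ and viewed, at most 10 in all, crops included, and the job is handed in when it is done.

Besides the shell and the picture viewer there is one more tool, called after "Request:" by a JSON object that holds its "op" and its "data". move_arm: Moves the arm, as the interface text tells. Its arguments: {"type":"object","properties":{"plan":{"type":"array","items":{"type":"object","properties":{"x":{"type":"number"},"y":{"type":"number"},"z":{"type":"number"},"rx":{"type":"number"},"ry":{"type":"number"},"rz":{"type":"number"}}}},"grip":{"type":"number"},"squeeze":{"type":"number"}},"required":["plan"]}

```bash
mkdir -p pics; cat > h.py <<'E'
import numpy as np, cv2
from scipy.spatial.transform import Rotation as R
from workcell import *
def cam(f):
    K=np.array([[f['fx'],0,f['cx']],[0,f['fy'],f['cy']],[0,0,1.]])
    return K,R.from_rotvec(np.ravel(f['rvec'])).as_matrix(),np.ravel(f['tvec'])
def back(f,uv,d):
    K,Rm,t=cam(f); return Rm.T@(np.linalg.inv(K)@[uv[0],uv[1],1]*d-t)
def cloud(f):
    K,Rm,t=cam(f); v,u=np.mgrid[:400,:640]; z=f['z_map']
    P=np.stack([(u-K[0,2])/K[0,0]*z,(v-K[1,2])/K[1,1]*z,z],-1)
    return (P-t)@Rm
def at(f,uv):
    u,v=np.round(uv).astype(int); w=f['z_map'][v-1:v+2,u-1:u+2]; w=w[w>0]
    return back(f,uv,np.median(w)) if w.size else None
E
python3 - <<'E'
from h import *
np.set_printoptions(precision=1,suppress=True)
s=state();print(s,pinch_z if not callable(pinch_z) else pinch_z())
for c in('top','side'):
    f=grab_frame(c);cv2.imwrite(f'pics/{c}0.png',f['img'][...,::-1])
    for n in('router','dial_face','pointer_aim','lamp_green','lamp_red','key_top','mug','planter','phone','remote','adapter','candle','coaster'):
        for q in landmark_of(c,n)[:2]:print(c,n,round(q['p'],2),np.array(q['point']),at(f,q['point']))
E
```

```text
{'time_s': 0.0, 'qpos': array([-76.5,  18.4,  89.7,   0. ,  72. ,  -1.1]), 'qvel': array([-0.1,  0. , -0. ,  0. ,  0.1, -0. ]), 'effort': array([  0. , -41.2, -23.2,   0.1,   0. ,  -0. ]), 'ee_pos': array([ 144.8, -555.9,  175.5]), 'ee_rot': array([-179.9,   -0. ,   14.6]), 'force': array([-0.8, -0.3, -0.4]), 'torque': array([-0.,  0.,  0.]), 'gripper_force': 0.0, 'gripper_width': 91.21070050041007} 18.8
top router 0.79 [313.2 205.6] [506.4 -57.   71.9]
top dial_face 0.97 [297.  201.6] [515.7  -2.9 113.3]
top pointer_aim 0.47 [299.7 215.6] [477.4  -7.3  53.9]
top lamp_green 0.5 [299.5 215.3] [478.5  -6.6  54.1]
top key_top 0.44 [336. 208.] [ 488.7 -134.6   91.4]
top mug 0.77 [376.  212.7] [ 477.4 -283.6    6.3]
top mug 0.33 [295.4 202.1] [514.4   2.7 113.1]
top planter 0.89 [249.2 200.2] [544.6 167.9  56.1]
top phone 0.87 [393. 276.] [ 247.6 -320.1   10.9]
top remote 0.84 [194.5 281. ] [278.1 373.7  18.4]
top adapter 0.73 [337.9 161.4] [ 673.8 -158.9   31. ]
top candle 0.91 [290.4 158.6] [682.7  13.   73.6]
top coaster 0.76 [420.4 229.4] [ 405.6 -438.     4.5]
top coaster 0.66 [294.9 202.8] [512.6   4.6 110.6]
side router 0.76 [324.9 233.8] [ 509.4 -156.3   79.3]
side dial_face 0.84 [319.3 202.7] [513.4 -20.8  87.1]
side pointer_aim 0.81 [307.1 210.1] [476.4  -7.8  52.2]
side lamp_green 0.36 [376.5 211.2] [698.4 -19.2  29.1]
side key_top 0.6 [316.8 227.2] [ 488.8 -138.2   91.4]
side key_top 0.48 [325.3 188.2] [543.7  52.8  85.8]
side mug 0.66 [323.1 291.1] [ 477.5 -328.8   35.2]
side planter 0.82 [326.4 184.3] [560.  131.6  43.5]
side phone 0.64 [242.  311.1] [ 264.3 -340.3    9.1]
side remote 0.83 [242.2 166.6] [277.1 321.9  20.1]
side adapter 0.92 [383.4 251. ] [ 677.2 -190.4   18.9]
side adapter 0.67 [318.1 225. ] [ 493.6 -131.    93. ]
side coaster 0.56 [301.9 341.4] [ 406.4 -449.     0. ]
side coaster 0.45 [316.8 204. ] [505.4 -22.   83.9]
```

```bash
python3 - <<'E'
import cv2,numpy as np
a=cv2.imread('pics/top0.png')[140:300,200:440];b=cv2.imread('pics/side0.png')[150:310,230:470]
a=cv2.resize(a,None,fx=3.3,fy=3.3,interpolation=2)[:300*2];b=cv2.resize(b,None,fx=3.3,fy=3.3,interpolation=2)
cv2.imwrite('pics/a.png',a);cv2.imwrite('pics/b.png',b)
E
```

```text
(no output)
```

View pics/a.png

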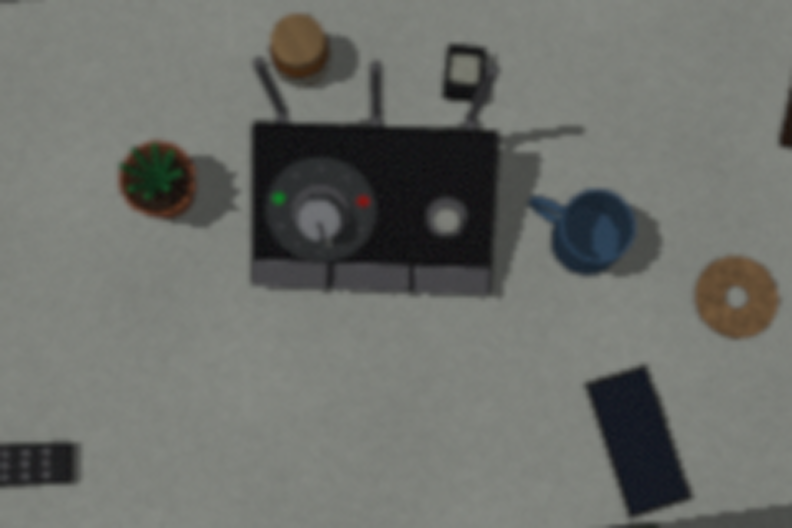

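View pics/b.png

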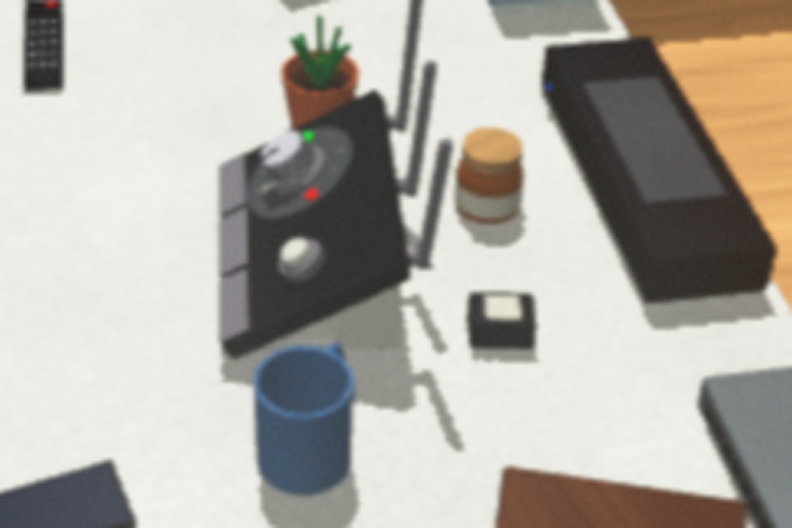

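The top view shows the green lamp left of the dial (px ~(284,200)), the red one right (~(310,201)). The cap line points down-slope, slightly right, so the shorter way is clockwise, about 115–120°. The side view agrees.

```bash
cat > fit.py <<'E'
from h import *
from scipy.optimize import least_squares
np.set_printoptions(precision=2,suppress=True)
n=np.array([-.5,0,.866]);up=np.array([.866,0,.5]);lf=np.array([0,1.,0]);mid=np.array([-7.5,0,75])
dial=mid+55*lf
def dirn(a): return np.cos(a)*up+np.sin(a)*lf
def world(p,x): return R.from_euler('z',x[2]).apply(p)+[x[0],x[1],0]
def proj(f,P):
    K,Rm,t=cam(f);q=K@(Rm@P+t);return q[:2]/q[2]
E
python3 - <<'E'
from fit import *
obs=[]
for c in('top','side'):
    f=grab_frame(c);im=f['img'].astype(int);r,g,b=im[...,0],im[...,1],im[...,2]
    box=np.zeros((400,640),bool);box[165:245,270:360]=1
    for nm,w,p in(('g',g-np.maximum(r,b),dial+46*dirn(1.3)),('r',r-np.maximum(g,b),dial+46*dirn(-1.3))):
        m=box&(w>50); l,lab,st,ce=cv2.connectedComponentsWithStats(m.astype(np.uint8))
        for i in range(1,l):
            print(c,nm,st[i],ce[i])
        i=1+np.argmax(st[1:,4]); mm=lab==i;v,u=np.nonzero(mm);ww=w[mm]
        obs.append((f,p,np.array([(u*ww).sum(),(v*ww).sum()])/ww.sum()))
    m=masks_of(c,'key');print([(q['p'],q['box'],q['pixels'].sum()) for q in m])
    q=landmark_of(c,'key_top')[0];obs.append((f,dial-133*lf+22*n,np.array(q['point'])))
fun=lambda x:np.concatenate([proj(f,world(p,x))-o for f,p,o in obs])
s=least_squares(fun,[520,-60,0],loss='soft_l1',x_scale=[10,10,.1]);print(s.x,np.degrees(s.x[2]));print(fun(s.x).reshape(-1,2))
# plane check & pointer
f=grab_frame('top');C=cloud(f)
L=R.from_euler('z',-s.x[2]).apply((C-[s.x[0],s.x[1],0]).reshape(-1,3)).reshape(C.shape)-mid
h=L@n;uu=L@up;yy=L[...,1]
m=(abs(uu)<80)&(yy<-10)&(yy>-45);print('panel h',np.median(h[m]),h[m].std())
rr=np.hypot(uu,yy-55)
cap=(rr<18)&(abs(h-35)<8);print('cap h',np.median(h[cap]),cap.sum())
cap=(rr<35)&(abs(h-35)<5);print('cap centre',uu[cap].mean(),yy[cap].mean(),cap.sum())
k=(np.hypot(uu,yy+78)<10);print('key h',np.median(h[k]))
# rectify 
for c in('top','side'):
    f=grab_frame(c)
    outs=[]
    for hh in(35,5):
        G=[[proj(f,world(mid+u_*up+y_*lf+hh*n,s.x)) for y_ in np.arange(110,0,-.5)] for u_ in np.arange(55,-55,-.5)]
        G=np.array(G,np.float32);outs.append(cv2.remap(f['img'],G[...,0],G[...,1],2))
    cv2.imwrite(f'pics/rect_{c}.png',np.hstack(outs)[...,::-1])
a=np.vstack([cv2.imread('pics/rect_top.png'),cv2.imread('pics/rect_side.png')]);cv2.imwrite('pics/rect.png',cv2.resize(a,None,fx=1.3,fy=1.3))
np.save('fit.npy',s.x)
E
```

```text
top g [283 199   3   3   7] [284.   199.71]
top r [308 199   4   4  11] [309.55 200.36]
[(0.38, [333.4, 206.7, 11.8, 12.0], np.int64(41))]
side g [322 189   3   4   9] [322.89 190.67]
side r [334 168   4   9  17] [335.94 171.59]
side r [316 171   6   8  14] [318.   175.36]
side r [324 178   3   2   4] [325.   178.25]
side r [329 178   1   1   1] [329. 178.]
side r [322 207   5   4  14] [323.79 208.36]
[]
[522.91 -55.31  -0.08] -4.5858529601903895
[[ -0.14  -0.42]
 [ -0.26  -0.86]
 [  0.14   0.18]
 [ -0.13   0.68]
 [-11.11  37.01]
 [  0.42  -3.11]]
panel h 4.108889360841067 310.1654719722691
cap h 35.719031146986254 84
cap centre -0.5767036029914318 52.72272803241011 121
key h 731.426934177614
```

View pics/rect.png

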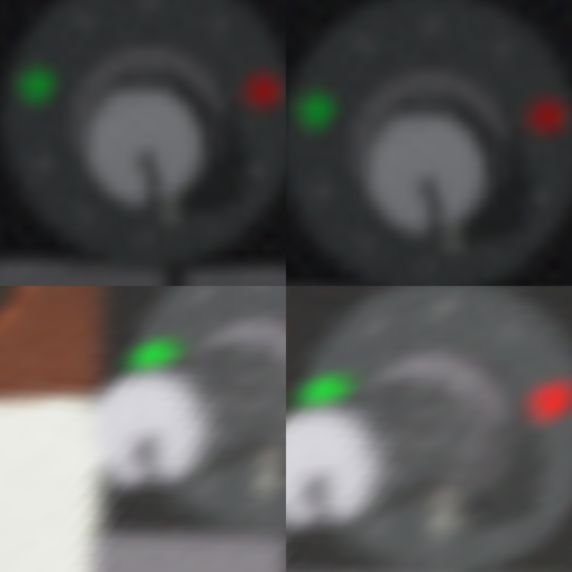

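The rectified views show the dial's pointer down and to the right. The terracotta pot was mistaken for the red lamp, so I refit with that gated out.

```bash
python3 - <<'E'
from fit import *
f=grab_frame('top');g=grab_frame('side')
gp,rp,kp=dial+46*dirn(1.3),dial+46*dirn(-1.3),dial-133*lf+22*n
obs=[(f,gp,[284,199.71]),(f,rp,[309.7,200.6]),(g,gp,[322.89,190.67]),(g,rp,[323.79,208.36])]
for c,F,(u0,v0) in(('top',f,(335,206)),('side',g,(320,227))):
    im=F['img'].min(2).astype(float);w=np.zeros_like(im);w[v0-9:v0+10,u0-9:u0+10]=im[v0-9:v0+10,u0-9:u0+10]
    w=np.clip(w-.75*w.max(),0,None);v,u=np.nonzero(w);ww=w[v,u];o=[(u*ww).sum()/ww.sum(),(v*ww).sum()/ww.sum()];print(c,'key',o,len(ww));obs.append((F,kp,o))
fun=lambda x:np.concatenate([proj(F,world(p,x))-o for F,p,o in obs])
s=least_squares(fun,[520,-60,0],x_scale=[10,10,.1]);print(s.x,np.degrees(s.x[2]));print(fun(s.x).reshape(-1,2))
np.save('fit.npy',s.x)
for F in(f,g):
    C=cloud(F)
    L=R.from_euler('z',-s.x[2]).apply((C-[s.x[0],s.x[1],0]).reshape(-1,3)).reshape(C.shape)-mid
    h=L@n;uu=L@up;yy=L[...,1];ok=(F['z_map']>0)&(abs(h)<60)
    m=ok&(abs(uu)<70)&(yy<-12)&(yy>-45);print('panel h',np.median(h[m]),h[m].std())
    cap=ok&(np.hypot(uu,yy-55)<35)&(abs(h-35)<5);print('cap h,centre',np.median(h[cap]),uu[cap].mean(),yy[cap].mean(),cap.sum())
    k=ok&(np.hypot(uu,yy+78)<16)&(abs(h-22)<5);print('key',np.median(h[k]),uu[k].mean(),yy[k].mean())
    m=ok&(abs(h)<4);print('extent',np.percentile(yy[m],[1,99]),np.percentile(uu[m],[1,99]))
outs=[]
for F in(f,g):
  for hh in(35,5):
    G=np.array([[proj(F,world(mid+u_*up+y_*lf+hh*n,s.x)) for y_ in np.arange(110,0,-.5)] for u_ in np.arange(55,-55,-.5)],np.float32)
    o=cv2.remap(F['img'],G[...,0],G[...,1],2).copy();cv2.circle(o,(110,110),3,(255,255,0),1);outs.append(o)
a=np.vstack([np.hstack(outs[:2]),np.hstack(outs[2:])])[...,::-1];cv2.imwrite('pics/rect2.png',cv2.resize(a,None,fx=1.3,fy=1.3))
for nm,p in(('dial',dial),('key',kp),('green',gp)):print(nm,world(p,s.x))
E
```

```text
top key [np.float64(334.87913854066215), np.float64(206.279331404693)] 41
side key [np.float64(318.6875), np.float64(225.02504432624113)] 32
[520.33 -55.22  -0.1 ] -5.471609712789386
[[-0.09 -0.15]
 [-0.34 -0.38]
 [-0.45  0.73]
 [ 0.3   0.34]
 [ 0.   -0.02]
 [-0.28 -0.31]]
panel h 0.19759354820675945 2.819286770831891
cap h,centre 34.588921172726025 0.9346238469586416 53.5758760915205 116
key 21.583768898097762 0.5292783566958387 -79.34824105704801
extent [-653.96  754.3 ] [-163.86  113.13]
panel h -0.21786333628751464 1.7352421269662779
cap h,centre 34.28570230280812 2.7239966882262934 50.09383259361251 101
key 21.28431195286481 1.6707433165391858 -81.2924760979624
extent [-605.81 2026.34] [-1638.31   215.88]
dial [518.11   0.24  75.  ]
key [ 494.47 -131.1    94.05]
green [532.94  43.35  81.15]
```

View pics/rect2.png

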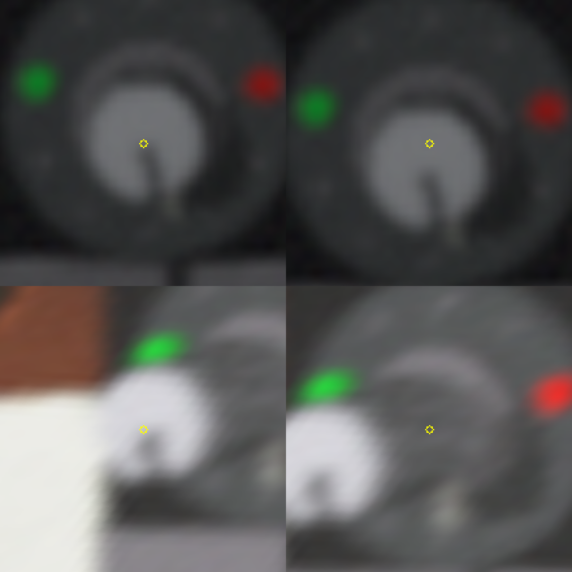

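```bash
cat >> fit.py <<'E'
X=np.load('fit.npy');RW=R.from_euler('z',X[2])
def target(a,h,c=None):
    N,U,Lf=RW.apply(n),RW.apply(up),RW.apply(lf)
    y=np.cos(a)*U+np.sin(a)*Lf;z=-N;M=np.column_stack([np.cross(y,z),y,z])
    return world(dial if c is None else c,X)+h*N,R.from_matrix(M)
def rel(P,Rt):
    s=state();Rc=R.from_euler('xyz',s['ee_rot'],degrees=True)
    print('pos',s['ee_pos'],'q',s['qpos'],'t',s['time_s'],'F',s['force'],'w',s['gripper_width'],s['gripper_force'])
    print('shift tool',Rc.inv().apply(P-s['ee_pos']),'turn',(Rc.inv()*Rt).as_rotvec())
E
python3 -c "
from fit import *
rel(*target(1.04,110));print(target(1.04,110)[0])"
```

```text
pos [ 144.95 -556.46  176.38] q [-76.55  18.31  89.64   0.    72.04  -1.14] t 1.95 F [ 0.39  0.6  -0.08] w 90.93286016279082 0.0
shift tool [ 449.75 -463.57    6.07] turn [-0.65  0.06 -2.2 ]
[463.36   5.49 170.26]
```

Request:
{"op": "move_arm", "data": {"plan": [{"x": 30, "y": -31, "z": -5}, {"x": 30, "y": -31, "z": -5}, {"x": 30, "y": -31, "z": -5}, {"x": 30, "y": -31, "z": -5}, {"x": 30, "y": -31, "z": -5}, {"x": 30, "y": -31, "z": -5}, {"x": 30, "y": -31, "z": -5}, {"x": 30, "y": -31, "z": -5}, {"x": 30, "y": -31}, {"x": 30, "y": -31}], "grip": 1}}

```text
schema error: expected keys x, y, z, rx, ry, rz
```

Request:
{"op": "move_arm", "data": {"plan": [{"x": 30, "y": -31}, {"x": 30, "y": -31}, {"x": 30, "y": -31}, {"x": 30, "y": -31}, {"x": 30, "y": -31}, {}]}}

```text
schema error: expected keys x, y, z, rx, ry, rz
```

```bash
python3 -c "
from fit import *
rel(*target(1.04,110))"
```

```text
pos [ 144.95 -556.46  176.38] q [-76.55  18.31  89.64   0.    72.04  -1.14] t 1.95 F [ 0.39  0.6  -0.08] w 90.93286016279082 0.0
shift tool [ 449.75 -463.57    6.07] turn [-0.65  0.06 -2.2 ]
```

All keys are required.

Request:
{"op": "move_arm", "data": {"plan": [{"x": 30, "y": -31, "z": -5, "rx": 0, "ry": 0, "rz": 0}, {"x": 30, "y": -31, "z": -5, "rx": 0, "ry": 0, "rz": 0}, {"x": 30, "y": -31, "z": -5, "rx": 0, "ry": 0, "rz": 0}, {"x": 30, "y": -31, "z": -5, "rx": 0, "ry": 0, "rz": 0}, {"x": 30, "y": -31, "z": -5, "rx": 0, "ry": 0, "rz": 0}, {"x": 30, "y": -31, "z": -5, "rx": 0, "ry": 0, "rz": 0}, {"x": 30, "y": -31, "z": -5, "rx": 0, "ry": 0, "rz": 0}, {"x": 30, "y": -31, "z": -5, "rx": 0, "ry": 0, "rz": 0}, {"x": 30, "y": -31, "z": 0, "rx": 0, "ry": 0, "rz": 0}, {"x": 30, "y": -31, "z": 0, "rx": 0, "ry": 0, "rz": 0}], "grip": 1}}

```text
time_s: 2.95
ee_pos: [357.8, -179.3, 216.8]
ee_rot: [179.9, -0.1, 14.6]
force: [0.7, -0.2, 0.8]
gripper_width: 91.3
gripper_force: 0.0
```

Request:
{"op": "move_arm", "data": {"plan": [{"x": 30, "y": -31, "z": 0, "rx": 0, "ry": 0, "rz": 0}, {"x": 30, "y": -31, "z": 0, "rx": 0, "ry": 0, "rz": 0}, {"x": 30, "y": -31, "z": 0, "rx": 0, "ry": 0, "rz": 0}, {"x": 30, "y": -31, "z": 0, "rx": 0, "ry": 0, "rz": 0}, {"x": 30, "y": -31, "z": 0, "rx": 0, "ry": 0, "rz": 0}, {"x": 0, "y": 0, "z": 0, "rx": 0, "ry": 0, "rz": 0}]}}

```text
time_s: 3.55
ee_pos: [465.3, 10.8, 216.2]
ee_rot: [-179.9, -0.1, 14.9]
force: [-0.4, -1.2, 0.2]
gripper_width: 91.0
gripper_force: 0.0
```

```bash
python3 -c "
from fit import *
rel(*target(1.04,110))"
```

```text
pos [465.26  10.81 216.18] q [-0.16  6.85 99.04  0.1  74.04 74.9 ] t 3.55 F [-0.35 -1.19  0.25] w 91.04869413980326 0.0
shift tool [-3.29  4.71 45.91] turn [-0.65  0.05 -2.19]
```

Request:
{"op": "move_arm", "data": {"plan": [{"x": 0, "y": 0, "z": 0, "rx": -0.0406, "ry": 0.003, "rz": -0.137}, {"x": 0, "y": 0, "z": 0, "rx": -0.0406, "ry": 0.003, "rz": -0.137}, {"x": 0, "y": 0, "z": 0, "rx": -0.0406, "ry": 0.003, "rz": -0.137}, {"x": 0, "y": 0, "z": 0, "rx": -0.0406, "ry": 0.003, "rz": -0.137}, {"x": 0, "y": 0, "z": 0, "rx": -0.0406, "ry": 0.003, "rz": -0.137}, {"x": 0, "y": 0, "z": 0, "rx": -0.0406, "ry": 0.003, "rz": -0.137}, {"x": 0, "y": 0, "z": 0, "rx": -0.0406, "ry": 0.003, "rz": -0.137}, {"x": 0, "y": 0, "z": 0, "rx": -0.0406, "ry": 0.003, "rz": -0.137}]}}

```text
time_s: 4.35
ee_pos: [462.8, 6.2, 216.4]
ee_rot: [164.1, 8.2, 77.1]
force: [-0.3, -0.4, -0.3]
gripper_width: 91.3
gripper_force: 0.0
```

Request:
{"op": "move_arm", "data": {"plan": [{"x": 0, "y": 0, "z": 0, "rx": -0.0406, "ry": 0.003, "rz": -0.137}, {"x": 0, "y": 0, "z": 0, "rx": -0.0406, "ry": 0.003, "rz": -0.137}, {"x": 0, "y": 0, "z": 0, "rx": -0.0406, "ry": 0.003, "rz": -0.137}, {"x": 0, "y": 0, "z": 0, "rx": -0.0406, "ry": 0.003, "rz": -0.137}, {"x": 0, "y": 0, "z": 0, "rx": -0.0406, "ry": 0.003, "rz": -0.137}, {"x": 0, "y": 0, "z": 0, "rx": -0.0406, "ry": 0.003, "rz": -0.137}, {"x": 0, "y": 0, "z": 0, "rx": -0.0406, "ry": 0.003, "rz": -0.137}, {"x": 0, "y": 0, "z": 0, "rx": -0.0406, "ry": 0.003, "rz": -0.137}, {"x": 0, "y": 0, "z": 0, "rx": 0, "ry": 0, "rz": 0}]}}

```text
time_s: 5.25
ee_pos: [461.6, 5.4, 215.9]
ee_rot: [164.0, 25.7, 139.6]
force: [-0.5, -0.2, -0.0]
gripper_width: 91.1
gripper_force: 0.0
```

```bash
python3 -c "
from fit import *
rel(*target(1.04,60))"
```

```text
pos [461.63   5.37 215.85] q [  3.4   -9.41 122.22  -8.39  37.95 -44.59] t 5.25 F [-0.48 -0.16 -0.04] w 91.051126907651 0.0
shift tool [18.93 -9.71 90.35] turn [-0.01  0.01 -0.01]
```

Request:
{"op": "move_arm", "data": {"plan": [{"x": 19, "y": -9.7, "z": 0, "rx": 0, "ry": 0, "rz": 0}, {"x": 0, "y": 0, "z": 30, "rx": -0.01, "ry": 0.01, "rz": 0}, {"x": 0, "y": 0, "z": 30, "rx": 0, "ry": 0, "rz": 0}, {"x": 0, "y": 0, "z": 30, "rx": 0, "ry": 0, "rz": 0}, {"x": 0, "y": 0, "z": 0, "rx": 0, "ry": 0, "rz": 0}, {"x": 0, "y": 0, "z": 0, "rx": 0, "ry": 0, "rz": 0}]}}

```text
time_s: 5.85
ee_pos: [489.4, 5.6, 127.5]
ee_rot: [163.5, 25.1, 139.8]
force: [-0.6, 0.4, 0.7]
gripper_width: 91.0
gripper_force: 0.0
```

```bash
python3 -c "
from fit import *
rel(*target(1.04,9))"
```

```text
pos [489.43   5.56 127.48] q [  2.06  -0.37 129.08  -9.67  22.07 -43.45] t 5.85 F [-0.63  0.39  0.74] w 90.95206643716136 0.0
shift tool [-0.66 -2.69 50.98] turn [-0.   -0.01 -0.01]
```

Request:
{"op": "move_arm", "data": {"plan": [{"x": 0, "y": -2.5, "z": 15, "rx": 0, "ry": -0.01, "rz": 0}, {"x": 0, "y": 0, "z": 15, "rx": 0, "ry": 0, "rz": 0}, {"x": 0, "y": 0, "z": 12, "rx": 0, "ry": 0, "rz": 0}, {"x": 0, "y": 0, "z": 8, "rx": 0, "ry": 0, "rz": 0}, {"x": 0, "y": 0, "z": 0, "rx": 0, "ry": 0, "rz": 0}, {"x": 0, "y": 0, "z": 0, "rx": 0, "ry": 0, "rz": 0}]}}

```text
time_s: 6.45
ee_pos: [513.5, 1.3, 84.6]
ee_rot: [163.4, 25.8, 139.7]
force: [-0.1, -0.3, 0.3]
gripper_width: 91.2
gripper_force: 0.0
```

```bash
python3 -c "
from fit import *
rel(*target(1.04,9))"
```

```text
pos [513.47   1.27  84.62] q [  1.53   5.86 131.17 -16.17  13.33 -37.25] t 6.45 F [-0.12 -0.25  0.25] w 91.22575720319007 0.0
shift tool [ 0.35 -0.87  1.68] turn [ 0.    0.01 -0.01]
```

Request:
{"op": "move_arm", "data": {"plan": [{"x": 0, "y": -0.8, "z": 1, "rx": 0, "ry": 0, "rz": 0}, {"x": 0, "y": 0, "z": 0, "rx": 0, "ry": 0, "rz": 0}, {"x": 0, "y": 0, "z": 0, "rx": 0, "ry": 0, "rz": 0}, {"x": 0, "y": 0, "z": 0, "rx": 0, "ry": 0, "rz": 0}, {"x": 0, "y": 0, "z": 0, "rx": 0, "ry": 0, "rz": 0}, {"x": 0, "y": 0, "z": 0, "rx": 0, "ry": 0, "rz": 0}, {"x": 0, "y": 0, "z": 0, "rx": 0, "ry": 0, "rz": 0}, {"x": 0, "y": 0, "z": 0, "rx": 0, "ry": 0, "rz": 0}], "grip": 0, "squeeze": 20}}

```text
time_s: 7.25
ee_pos: [513.3, 0.5, 82.6]
ee_rot: [163.4, 25.7, 139.8]
force: [-0.4, -0.5, -0.6]
gripper_width: 29.8
gripper_force: 0.0
```

```bash
python3 -c "
from fit import *
rel(*target(1.04,9))"
```

```text
pos [513.33   0.54  82.63] q [  1.4    6.06 131.3  -16.17  13.05 -37.36] t 7.25 F [-0.38 -0.48 -0.57] w 29.822729906702172 0.0
shift tool [-0.2   0.31  0.  ] turn [ 0.    0.01 -0.01]
```

```bash
python3 - <<'E'
from fit import *
s=state();print(s['gripper_width'],s['gripper_force'],s['force'])
o=[]
for c,(u,v) in(('top',(297,202)),('side',(315,200))):
    f=grab_frame(c);o.append(cv2.resize(f['img'][v-45:v+45,u-60:u+60],None,fx=3.3,fy=3.3,interpolation=2))
    print([proj(f,world(dial+35*n,X)),proj(f,state()['ee_pos'])])
cv2.imwrite('pics/g1.png',np.hstack(o)[...,::-1])
E
```

```text
29.822729906702172 0.0 [-0.38 -0.48 -0.57]
[array([295.97, 206.47]), array([296.48, 204.15])]
[array([314.12, 193.97]), array([318.3 , 199.68])]
```

View pics/g1.png

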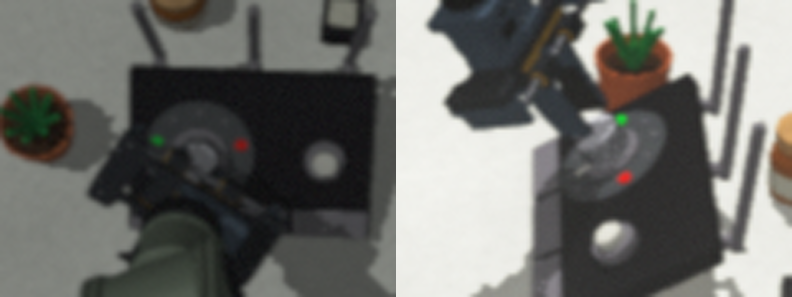

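The gripper stands at the dial, but the opening of 29.8 mm with no force is odd. I'll let time pass and look closer.

Request:
{"op": "move_arm", "data": {"plan": [{"x": 0, "y": 0, "z": 0, "rx": 0, "ry": 0, "rz": 0}, {"x": 0, "y": 0, "z": 0, "rx": 0, "ry": 0, "rz": 0}]}}

```text
time_s: 7.55
ee_pos: [513.3, 0.5, 82.6]
ee_rot: [163.4, 25.7, 139.8]
force: [0.4, -0.5, 0.2]
gripper_width: 6.5
gripper_force: 0.0
```

```bash
python3 - <<'E'
from fit import *
s=state();print(s['gripper_width'],s['gripper_force'],s['force'],s['time_s'])
o=[]
for c,(u,v) in(('top',(297,204)),('side',(312,195))):
    f=grab_frame(c);o.append(cv2.resize(f['img'][v-25:v+25,u-28:u+28],None,fx=7,fy=7,interpolation=2))
    C=cloud(f);L=R.from_euler('z',-X[2]).apply((C-[X[0],X[1],0]).reshape(-1,3)).reshape(C.shape)-mid
    h=L@n;uu=L@up;yy=L[...,1]-55
    m=(f['z_map']>0)&(np.hypot(uu,yy)<45)&(h>2)&(h<70);print(c)
    for v_,u_ in np.argwhere(m)[::3]:print((u_,v_),*np.round([uu[v_,u_],yy[v_,u_],h[v_,u_]]).astype(int),end=' | ')
cv2.imwrite('pics/g2.png',np.hstack(o)[...,::-1])
E
```

```text
6.549336303581001 0.0 [ 0.35 -0.45  0.15] 7.55
top
(np.int64(298), np.int64(192)) 42 -5 2 | (np.int64(291), np.int64(194)) 35 19 7 | (np.int64(302), np.int64(194)) 35 -19 2 | (np.int64(291), np.int64(195)) 30 20 2 | (np.int64(303), np.int64(195)) 31 -22 2 | (np.int64(291), np.int64(196)) 27 19 3 | (np.int64(295), np.int64(196)) 29 5 7 | (np.int64(298), np.int64(196)) 29 -5 8 | (np.int64(306), np.int64(196)) 29 -33 4 | (np.int64(296), np.int64(197)) 26 2 9 | (np.int64(299), np.int64(197)) 25 -9 7 | (np.int64(303), np.int64(197)) 24 -22 2 | (np.int64(292), np.int64(198)) 22 15 10 | (np.int64(295), np.int64(198)) 20 6 3 | (np.int64(298), np.int64(198)) 23 -5 13 | (np.int64(301), np.int64(198)) 21 -15 4 | (np.int64(305), np.int64(198)) 21 -29 4 | (np.int64(291), np.int64(199)) 16 19 4 | (np.int64(294), np.int64(199)) 20 8 14 | (np.int64(297), np.int64(199)) 25 -3 29 | (np.int64(300), np.int64(199)) 21 -13 17 | (np.int64(303), np.int64(199)) 18 -22 4 | (np.int64(307), np.int64(199)) 17 -36 3 | (np.int64(289), np.int64(200)) 13 26 5 | (np.int64(292), np.int64(200)) 13 16 5 | (np.int64(295)
[... 5526 characters left out ...]
, np.int64(204)) 9 -25 5 | (np.int64(312), np.int64(205)) -25 -6 6 | (np.int64(315), np.int64(205)) -14 -16 7 | (np.int64(318), np.int64(205)) -3 -25 9 | (np.int64(322), np.int64(205)) 8 -27 4 | (np.int64(309), np.int64(206)) -38 0 3 | (np.int64(313), np.int64(206)) -23 -11 4 | (np.int64(316), np.int64(206)) -13 -17 3 | (np.int64(319), np.int64(206)) -1 -29 6 | (np.int64(322), np.int64(206)) 7 -30 2 | (np.int64(310), np.int64(207)) -32 -13 7 | (np.int64(315), np.int64(207)) -17 -20 3 | (np.int64(318), np.int64(207)) -7 -26 3 | (np.int64(321), np.int64(207)) 4 -34 3 | (np.int64(317), np.int64(208)) -11 -28 2 | (np.int64(310), np.int64(209)) -35 -17 3 | (np.int64(320), np.int64(209)) 0 -40 2 |
```

View pics/g2.png

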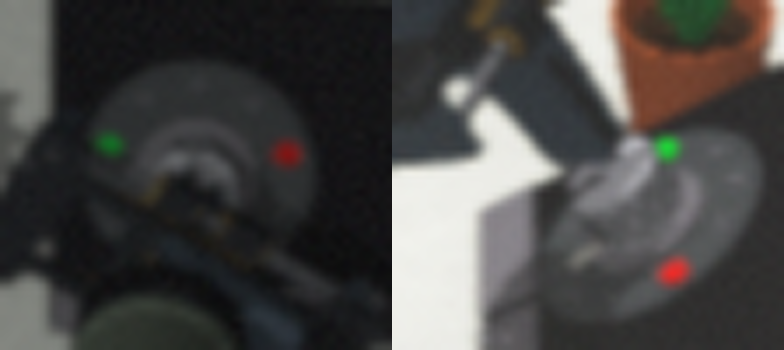

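The shut fingers look to be standing above the cap rather than around it, so I'll retract and check where the tips really are against the TCP reading.

Request:
{"op": "move_arm", "data": {"plan": [{"x": 0, "y": 0, "z": -20, "rx": 0, "ry": 0, "rz": 0}, {"x": 0, "y": 0, "z": -40, "rx": 0, "ry": 0, "rz": 0}, {"x": 0, "y": 0, "z": -40, "rx": 0, "ry": 0, "rz": 0}, {"x": 0, "y": 0, "z": 0, "rx": 0, "ry": 0, "rz": 0}, {"x": 0, "y": 0, "z": 0, "rx": 0, "ry": 0, "rz": 0}]}}

```text
time_s: 8.15
ee_pos: [463.3, 5.7, 169.9]
ee_rot: [163.3, 25.8, 139.7]
force: [-0.4, -0.2, -0.3]
gripper_width: 0.4
gripper_force: 0.0
```

```bash
python3 - <<'E'
from fit import *
s=state();Rc=R.from_euler('xyz',s['ee_rot'],degrees=True);print(s['ee_pos'],s['ee_rot'],s['gripper_width'],s['time_s'])
o=[]
for c in('top','side'):
    f=grab_frame(c);p=proj(f,s['ee_pos']);q=proj(f,s['ee_pos']-Rc.apply([0,0,30]));print(c,p,q)
    u,v=np.round(p).astype(int)
    im=cv2.resize(f['img'][v-25:v+25,u-28:u+28],None,fx=7,fy=7,interpolation=2)
    for w,col in((p,(255,255,0)),(q,(255,0,255))):cv2.circle(im,tuple(int(k) for k in ((w-[u-28,v-25])*7+3)),4,col,1)
    o.append(im)
    L=Rc.inv().apply((cloud(f)-s['ee_pos']).reshape(-1,3));m=(f['z_map'].ravel()>0)&(np.abs(L[:,0])<25)&(np.abs(L[:,1])<50)&(L[:,2]>-90)&(L[:,2]<45)
    L=L[m]
    for z in range(-80,45,8):
        b=L[(L[:,2]>=z)&(L[:,2]<z+8)]
        if len(b):print(z,len(b),b.mean(0),b.min(0)[:2],b.max(0)[:2])
cv2.imwrite('pics/g3.png',np.hstack(o)[...,::-1])
E
```

```text
[463.33   5.67 169.91] [163.31  25.81 139.72] 0.43151653653318606 8.15
top [294.46 213.98] [293.81 217.26]
-80 1 [-17.66  -7.84 -73.16] [-17.66  -7.84] [-17.66  -7.84]
-72 2 [-18.29  -5.11 -65.53] [-18.76  -7.21] [-17.83  -3.  ]
-64 1 [-18.83   7.96 -63.64] [-18.83   7.96] [-18.83   7.96]
-56 6 [-17.19  -0.66 -53.38] [-18.31  -6.98] [-16.6    8.42]
-48 6 [-16.65   2.67 -45.08] [-18.05  -5.42] [-14.18  10.12]
-40 2 [-16.55   3.17 -38.05] [-17.28   0.92] [-15.81   5.42]
side [301.3  177.11] [295.89 170.08]
-80 34 [ -9.25  -5.06 -76.21] [-20.11 -14.12] [11.36 13.58]
-72 31 [ -9.08  -5.48 -68.1 ] [-20.61 -13.26] [16.02 10.05]
-64 32 [ -7.98  -5.26 -60.38] [-20.37 -12.33] [17.88  9.61]
-56 28 [ -4.74  -6.02 -52.23] [-19.4  -11.86] [15.68 12.31]
-48 31 [ -8.64  -4.43 -44.33] [-20.53 -12.09] [16.08 10.37]
-40 7 [ -2.91  -3.43 -36.97] [-18.06  -6.59] [14.13  4.2 ]
```

View pics/g3.png

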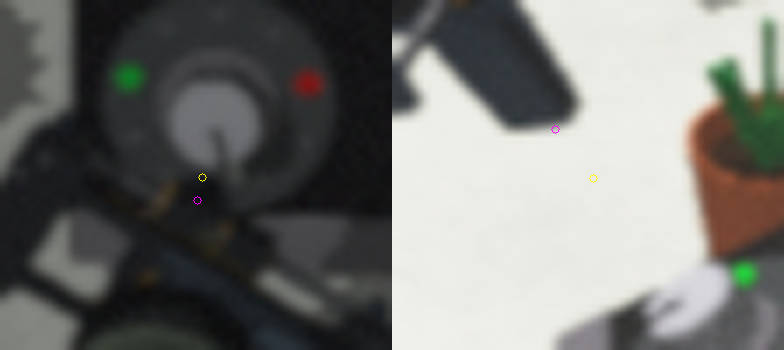

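The pictures show the real finger tips about 37 mm behind the reported TCP along tool z; sideways they agree. I'll correct for it.

Request:
{"op": "move_arm", "data": {"plan": [{"x": 0, "y": 0, "z": 30, "rx": 0, "ry": 0, "rz": 0}, {"x": 0, "y": 0, "z": 30, "rx": 0, "ry": 0, "rz": 0}, {"x": 0, "y": 0, "z": 20, "rx": 0, "ry": 0, "rz": 0}, {"x": 0, "y": 0, "z": 0, "rx": 0, "ry": 0, "rz": 0}, {"x": 0, "y": 0, "z": 0, "rx": 0, "ry": 0, "rz": 0}, {"x": 0, "y": 0, "z": 0, "rx": 0, "ry": 0, "rz": 0}, {"x": 0, "y": 0, "z": 0, "rx": 0, "ry": 0, "rz": 0}, {"x": 0, "y": 0, "z": 0, "rx": 0, "ry": 0, "rz": 0}, {"x": 0, "y": 0, "z": 0, "rx": 0, "ry": 0, "rz": 0}, {"x": 0, "y": 0, "z": 0, "rx": 0, "ry": 0, "rz": 0}], "grip": 1}}

```text
time_s: 9.25
ee_pos: [503.3, 1.6, 100.4]
ee_rot: [163.4, 25.7, 139.7]
force: [0.1, 0.1, 0.0]
gripper_width: 77.4
gripper_force: 0.0
```

Request:
{"op": "move_arm", "data": {"plan": [{"x": 0, "y": 0, "z": 10, "rx": 0, "ry": 0, "rz": 0}, {"x": 0, "y": 0, "z": 10, "rx": 0, "ry": 0, "rz": 0}, {"x": 0, "y": 0, "z": 10, "rx": 0, "ry": 0, "rz": 0}, {"x": 0, "y": 0, "z": 0, "rx": 0, "ry": 0, "rz": 0}]}}

```text
time_s: 9.65
ee_pos: [518.0, -0.1, 72.0]
ee_rot: [163.6, 25.6, 139.8]
force: [-0.9, -0.6, 0.6]
gripper_width: 90.9
gripper_force: 0.0
```

```bash
python3 -c "
from fit import *
rel(*target(1.04,-27))"
```

```text
pos [518.02  -0.07  72.01] q [  1.27   7.62 131.53 -18.08  11.49 -35.51] t 9.65 F [-0.92 -0.58  0.64] w 90.85769969342999 0.0
shift tool [-1.09  1.1  24.44] turn [-0.    0.   -0.01]
```

Request:
{"op": "move_arm", "data": {"plan": [{"x": -0.5, "y": 1, "z": 8, "rx": 0, "ry": 0, "rz": 0}, {"x": 0, "y": 0, "z": 8, "rx": 0, "ry": 0, "rz": 0}, {"x": 0, "y": 0, "z": 7, "rx": 0, "ry": 0, "rz": 0}, {"x": 0, "y": 0, "z": 0, "rx": 0, "ry": 0, "rz": 0}, {"x": 0, "y": 0, "z": 0, "rx": 0, "ry": 0, "rz": 0}]}}

```text
time_s: 10.15
ee_pos: [530.6, -0.6, 54.4]
ee_rot: [163.4, 25.7, 139.8]
force: [-0.9, -0.2, -0.1]
gripper_width: 91.2
gripper_force: 0.0
```

```bash
python3 -c "
from fit import *
rel(*target(1.04,-27))"
```

```text
pos [530.59  -0.61  54.38] q [  1.13  10.57 131.7  -24.48   8.41 -29.12] t 10.15 F [-0.86 -0.24 -0.1 ] w 91.22436855457018 0.0
shift tool [ 0.29 -0.56  2.88] turn [-0.    0.01 -0.01]
```

Request:
{"op": "move_arm", "data": {"plan": [{"x": 0, "y": 0, "z": 1, "rx": 0, "ry": 0, "rz": 0}, {"x": 0, "y": 0, "z": 0, "rx": 0, "ry": 0, "rz": 0}, {"x": 0, "y": 0, "z": 0, "rx": 0, "ry": 0, "rz": 0}, {"x": 0, "y": 0, "z": 0, "rx": 0, "ry": 0, "rz": 0}, {"x": 0, "y": 0, "z": 0, "rx": 0, "ry": 0, "rz": 0}, {"x": 0, "y": 0, "z": 0, "rx": 0, "ry": 0, "rz": 0}, {"x": 0, "y": 0, "z": 0, "rx": 0, "ry": 0, "rz": 0}, {"x": 0, "y": 0, "z": 0, "rx": 0, "ry": 0, "rz": 0}, {"x": 0, "y": 0, "z": 0, "rx": 0, "ry": 0, "rz": 0}], "grip": 0, "squeeze": 20}}

```text
time_s: 11.05
ee_pos: [529.7, -1.8, 52.9]
ee_rot: [163.6, 25.6, 139.8]
force: [-1.5, -5.8, 1.0]
gripper_width: 43.6
gripper_force: 20.0
```

```bash
python3 -c "
from fit import *
rel(*target(1.04,-27));print(state()['torque'])"
```

```text
pos [529.68  -1.77  52.95] q [  1.06  10.68 131.77 -24.94   8.43 -28.69] t 11.05 F [-1.45 -5.82  1.03] w 43.620801996654436 19.99991923570633
shift tool [-0.29  1.23  2.04] turn [-0.    0.   -0.01]
[-0.77  0.44 -0.48]
```

Gripped at 43.6 mm. Now the turn, clockwise (tool +rz).

Request:
{"op": "move_arm", "data": {"plan": [{"x": 0, "y": -1.2, "z": 0, "rx": 0, "ry": 0, "rz": 0}, {"x": 0, "y": 0, "z": 0, "rx": 0, "ry": 0, "rz": 0.08}, {"x": 0, "y": 0, "z": 0, "rx": 0, "ry": 0, "rz": 0.12}, {"x": 0, "y": 0, "z": 0, "rx": 0, "ry": 0, "rz": 0.12}, {"x": 0, "y": 0, "z": 0, "rx": 0, "ry": 0, "rz": 0.12}, {"x": 0, "y": 0, "z": 0, "rx": 0, "ry": 0, "rz": 0.12}, {"x": 0, "y": 0, "z": 0, "rx": 0, "ry": 0, "rz": 0.12}, {"x": 0, "y": 0, "z": 0, "rx": 0, "ry": 0, "rz": 0.12}]}}

```text
time_s: 11.85
ee_pos: [530.6, -1.2, 53.5]
ee_rot: [150.4, 6.6, 95.7]
force: [-0.6, 0.8, 1.9]
gripper_width: 43.6
gripper_force: 20.0
```

```bash
python3 -c "
from fit import *
rel(*target(1.04-2.07,-25));print(state()['torque'])"
```

```text
pos [530.62  -1.24  53.46] q [  0.99  10.67 131.82 -24.66   8.1   17.03] t 11.85 F [-0.62  0.78  1.89] w 43.56922430242592 19.998327791690826
shift tool [ 0.31 -0.07  0.05] turn [ 0.01 -0.    1.26]
[0.19 0.41 0.16]
```

Smooth. On with 1.25 rad.

Request:
{"op": "move_arm", "data": {"plan": [{"x": 0, "y": 0, "z": 0, "rx": 0, "ry": 0, "rz": 0.13}, {"x": 0, "y": 0, "z": 0, "rx": 0, "ry": 0, "rz": 0.13}, {"x": 0, "y": 0, "z": 0, "rx": 0, "ry": 0, "rz": 0.13}, {"x": 0, "y": 0, "z": 0, "rx": 0, "ry": 0, "rz": 0.13}, {"x": 0, "y": 0, "z": 0, "rx": 0, "ry": 0, "rz": 0.13}, {"x": 0, "y": 0, "z": 0, "rx": 0, "ry": 0, "rz": 0.13}, {"x": 0, "y": 0, "z": 0, "rx": 0, "ry": 0, "rz": 0.13}, {"x": 0, "y": 0, "z": 0, "rx": 0, "ry": 0, "rz": 0.13}, {"x": 0, "y": 0, "z": 0, "rx": 0, "ry": 0, "rz": 0.13}, {"x": 0, "y": 0, "z": 0, "rx": 0, "ry": 0, "rz": 0}]}}

```text
time_s: 12.85
ee_pos: [531.9, -1.9, 54.2]
ee_rot: [160.8, -24.0, 34.8]
force: [3.2, -4.2, 0.5]
gripper_width: 43.7
gripper_force: 20.0
```

```bash
python3 -c "
from fit import *
rel(*target(1.04-2.07,-25));print(state()['torque'])
o=[]
for c in('top','side'):
    F=grab_frame(c)
    G=np.array([[proj(F,world(mid+u_*up+y_*lf+5*n,X)) for y_ in np.arange(110,0,-.4)] for u_ in np.arange(55,-55,-.4)],np.float32)
    o.append(cv2.remap(F['img'],G[...,0],G[...,1],2))
cv2.imwrite('pics/t1.png',np.hstack(o)[...,::-1])
"
```

```text
pos [531.85  -1.87  54.24] q [  0.93  10.67 131.72 -24.68   8.1   83.83] t 12.85 F [ 3.19 -4.22  0.49] w 43.722172715876106 19.997511506080627
shift tool [-0.86 -1.62  0.07] turn [ 0.01 -0.    0.09]
[-0.76 -0.22 -0.51]
```

View pics/t1.png

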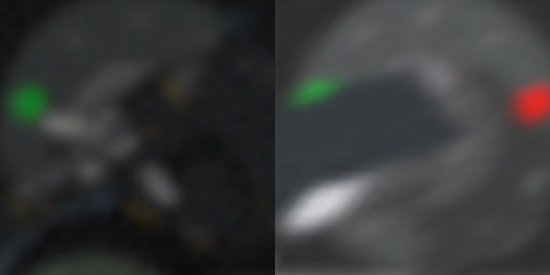

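The top view (rectified) shows the pointer bar at (45–88,115–130), aiming slightly short of the green lamp at (28,103), about 3–4° to go.

Request:
{"op": "move_arm", "data": {"plan": [{"x": 0, "y": 0, "z": 0, "rx": 0, "ry": 0, "rz": 0.03}, {"x": 0, "y": 0, "z": 0, "rx": 0, "ry": 0, "rz": 0.03}, {"x": 0, "y": 0, "z": 0, "rx": 0, "ry": 0, "rz": 0}, {"x": 0, "y": 0, "z": 0, "rx": 0, "ry": 0, "rz": 0}]}}

```text
time_s: 13.35
ee_pos: [531.9, -1.9, 54.2]
ee_rot: [162.2, -25.1, 31.4]
force: [2.7, -6.1, 0.8]
gripper_width: 44.1
gripper_force: 20.0
```

Request:
{"op": "move_arm", "data": {"plan": [{"x": 0, "y": 0, "z": 0, "rx": 0, "ry": 0, "rz": 0}, {"x": 0, "y": 0, "z": 0, "rx": 0, "ry": 0, "rz": 0}, {"x": 0, "y": 0, "z": 0, "rx": 0, "ry": 0, "rz": 0}, {"x": 0, "y": 0, "z": 0, "rx": 0, "ry": 0, "rz": 0}, {"x": 0, "y": 0, "z": 0, "rx": 0, "ry": 0, "rz": 0}, {"x": 0, "y": 0, "z": -15, "rx": 0, "ry": 0, "rz": 0}, {"x": 0, "y": 0, "z": -35, "rx": 0, "ry": 0, "rz": 0}, {"x": 0, "y": 0, "z": -45, "rx": 0, "ry": 0, "rz": 0}, {"x": 0, "y": 0, "z": -45, "rx": 0, "ry": 0, "rz": 0}, {"x": 0, "y": 0, "z": 0, "rx": 0, "ry": 0, "rz": 0}], "grip": 1}}

```text
time_s: 14.35
ee_pos: [461.7, 5.9, 180.5]
ee_rot: [162.0, -25.6, 31.4]
force: [0.1, 0.1, 0.5]
gripper_width: 91.1
gripper_force: 0.0
```

```bash
python3 -c "
from fit import *
rel(*target(0,60,dial-133*lf))
o=[]
for hh in (3,35):
  for c in('top','side'):
    F=grab_frame(c)
    G=np.array([[proj(F,world(mid+u_*up+y_*lf+hh*n,X)) for y_ in np.arange(110,0,-.4)] for u_ in np.arange(45,-40,-.4)],np.float32)
    o.append(cv2.remap(F['img'],G[...,0],G[...,1],2))
    if hh==3:print([(round(q['p'],2),np.array(q['point'])) for q in landmark_of(c,'pointer_aim')[:1]+landmark_of(c,'lamp_green')[:1]])
a=np.vstack([np.hstack(o[:2]),np.hstack(o[2:])])
cv2.imwrite('pics/t2.png',cv2.resize(a,None,fx=1.4,fy=1.4)[...,::-1])
"
```

```text
pos [461.68   5.93 180.51] q [  2.74  -7.75 127.05  -8.45  30.3   71.61] t 14.35 F [0.12 0.11 0.5 ] w 91.06727836332149 0.0
shift tool [-75.97 109.55  59.76] turn [ 0.02 -0.01 -1.  ]
[(0.57, array([285. , 200.8]))]
[(0.54, array([320., 193.])), (0.19, array([323. , 232.3]))]
```

View pics/t2.png

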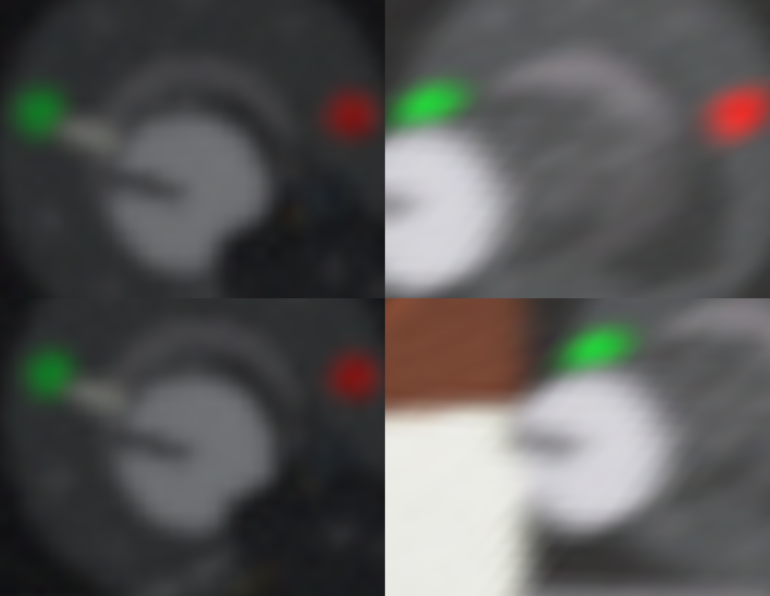

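The pointer bar and cap line in the top view aim at the green lamp (bar ~(60–118,122–142), lamp (40,110)). With the height correction they are within about 1°. Next is the key, with the fingers shut.

Request:
{"op": "move_arm", "data": {"plan": [{"x": -25, "y": 36.5, "z": 0, "rx": 0.01, "ry": 0, "rz": 0}, {"x": -25, "y": 36.5, "z": 0, "rx": 0.01, "ry": -0.01, "rz": 0}, {"x": -26, "y": 36.5, "z": 0, "rx": 0, "ry": 0, "rz": 0}, {"x": 0, "y": 0, "z": 20, "rx": 0, "ry": 0, "rz": 0}, {"x": 0, "y": 0, "z": 20, "rx": 0, "ry": 0, "rz": 0}, {"x": 0, "y": 0, "z": 20, "rx": 0, "ry": 0, "rz": 0}, {"x": 0, "y": 0, "z": 0, "rx": 0, "ry": 0, "rz": 0}, {"x": 0, "y": 0, "z": 0, "rx": 0, "ry": 0, "rz": 0}, {"x": 0, "y": 0, "z": 0, "rx": 0, "ry": 0, "rz": 0}, {"x": 0, "y": 0, "z": 0, "rx": 0, "ry": 0, "rz": 0}], "grip": 0}}

```text
time_s: 15.75
ee_pos: [476.5, -99.8, 119.6]
ee_rot: [163.4, -24.3, 31.0]
force: [0.3, -0.5, 0.4]
gripper_width: 14.1
gripper_force: 0.0
```

```bash
python3 -c "
from fit import *
rel(*target(-1.03,-10,dial-133*lf))
"
```

```text
pos [476.53 -99.84 119.57] q [-18.05   0.28 129.56  16.75  22.51  30.65] t 15.75 F [ 0.31 -0.49  0.38] w 14.1053267668249 0.0
shift tool [-10.82  28.35  64.3 ] turn [-0.01  0.01  0.03]
```

Request:
{"op": "move_arm", "data": {"plan": [{"x": -5, "y": 14, "z": 0, "rx": -0.01, "ry": 0.01, "rz": 0}, {"x": -5.8, "y": 14.3, "z": 0, "rx": 0, "ry": 0, "rz": 0}, {"x": 0, "y": 0, "z": 15, "rx": 0, "ry": 0, "rz": 0}, {"x": 0, "y": 0, "z": 15, "rx": 0, "ry": 0, "rz": 0}, {"x": 0, "y": 0, "z": 15, "rx": 0, "ry": 0, "rz": 0}, {"x": 0, "y": 0, "z": 0, "rx": 0, "ry": 0, "rz": 0}, {"x": 0, "y": 0, "z": 0, "rx": 0, "ry": 0, "rz": 0}]}}

```text
time_s: 16.45
ee_pos: [501.2, -131.8, 83.1]
ee_rot: [162.8, -24.8, 31.1]
force: [-0.3, 0.4, -0.4]
gripper_width: 0.5
gripper_force: 0.0
```

```bash
python3 - <<'E'
from fit import *
rel(*target(-1.03,-10,dial-133*lf))
s=state();Rc=R.from_euler('xyz',s['ee_rot'],degrees=True)
for c in('top','side'):
    f=grab_frame(c)
    L=Rc.inv().apply((cloud(f)-s['ee_pos']).reshape(-1,3));m=(f['z_map'].ravel()>0)&(np.abs(L[:,0])<25)&(np.abs(L[:,1])<25)&(L[:,2]>-60)&(L[:,2]<30)
    L=L[m]
    for z in range(-60,30,6):
        b=L[(L[:,2]>=z)&(L[:,2]<z+6)]
        if len(b):print(c,z,len(b),b.mean(0),b.min(0)[:2],b.max(0)[:2])
E
```

```text
pos [ 501.19 -131.85   83.14] q [-21.91   6.7  130.11  30.14  16.5   13.75] t 16.45 F [-0.3   0.4  -0.42] w 0.514530610062536 0.0
shift tool [-0.25 -0.25 19.17] turn [-0.    0.    0.03]
top -54 1 [ 17.93   9.67 -50.74] [17.93  9.67] [17.93  9.67]
top -48 3 [ 17.41  -0.8  -43.68] [17.15 -6.2 ] [17.81  5.65]
top -42 1 [ 15.7    0.83 -41.84] [15.7   0.83] [15.7   0.83]
top -18 2 [  5.88   5.77 -13.56] [ 1.54 -1.6 ] [10.23 13.14]
top -12 11 [ 5.07 10.04 -8.24] [-15.93   2.7 ] [17.69 19.82]
top -6 31 [ 9.22  3.53 -2.77] [ -3.71 -17.69] [18.22 21.05]
top 0 12 [15.57  0.71  3.26] [-17.6  -22.77] [24.6 23.5]
top 6 50 [9.78 2.32 8.67] [-24.37 -24.71] [24.89 24.39]
top 12 8 [15.79 -0.08 12.98] [ -0.6  -21.51] [24.75 21.09]
side -60 22 [  1.42   9.81 -57.01] [-15.68  -1.07] [18.97 13.85]
side -54 19 [  0.97   8.57 -50.47] [-15.92  -2.98] [18.13 14.01]
side -48 26 [ -0.55   9.44 -45.21] [-16.82   5.57] [18.75 14.35]
side -42 11 [ -0.8    6.29 -40.48] [-16.33  -8.62] [15.01 10.71]
side -18 23 [ -1.31   3.74 -13.39] [-10.74  -6.15] [ 8.89 15.31]
side -12 25 [-0.9   5.76 -9.76] [-15.56  -8.97] [11.03 20.83]
side -6 58 [-2.49  8.97 -2.76] [-21.26 -13.77] [19.53 21.6 ]
side 0 29 [-1.38 15.46  2.74] [-21.88 -11.51] [19.45 22.9 ]
side 6 60 [-2.2  10.51  9.37] [-24.85 -22.44] [24.99 24.7 ]
side 12 3 [-12.1   18.82  12.18] [-22.38  13.43] [-0.43 23.56]
```

Request:
{"op": "move_arm", "data": {"plan": [{"x": 0, "y": 0, "z": 8, "rx": 0, "ry": 0, "rz": 0}, {"x": 0, "y": 0, "z": 8, "rx": 0, "ry": 0, "rz": 0}, {"x": 0, "y": 0, "z": 4, "rx": 0, "ry": 0, "rz": 0}, {"x": 0, "y": 0, "z": 2, "rx": 0, "ry": 0, "rz": 0}, {"x": 0, "y": 0, "z": 2, "rx": 0, "ry": 0, "rz": 0}, {"x": 0, "y": 0, "z": 2, "rx": 0, "ry": 0, "rz": 0}, {"x": 0, "y": 0, "z": 0, "rx": 0, "ry": 0, "rz": 0}, {"x": 0, "y": 0, "z": 0, "rx": 0, "ry": 0, "rz": 0}]}}

```text
time_s: 17.35
ee_pos: [514.2, -133.2, 60.4]
ee_rot: [162.8, -24.8, 31.1]
force: [-1.5, -0.0, 2.4]
gripper_width: 0.5
gripper_force: 1.6
```

```bash
python3 -c "
from fit import *
rel(*target(-1.03,-21,dial-133*lf))
"
```

```text
pos [ 514.21 -133.24   60.42] q [-21.31  10.15 130.59  37.68  12.99   6.45] t 17.35 F [-1.48 -0.02  2.43] w 0.5372463575739335 1.6426887212583097
shift tool [-0.18 -0.41  3.95] turn [-0.    0.    0.03]
```

Contact at about 2.8 N. Pressing on.

Request:
{"op": "move_arm", "data": {"plan": [{"x": 0, "y": 0, "z": 1.5, "rx": 0, "ry": 0, "rz": 0}, {"x": 0, "y": 0, "z": 1.5, "rx": 0, "ry": 0, "rz": 0}, {"x": 0, "y": 0, "z": 1.5, "rx": 0, "ry": 0, "rz": 0}, {"x": 0, "y": 0, "z": 1, "rx": 0, "ry": 0, "rz": 0}, {"x": 0, "y": 0, "z": 0, "rx": 0, "ry": 0, "rz": 0}, {"x": 0, "y": 0, "z": 0, "rx": 0, "ry": 0, "rz": 0}]}}

```text
time_s: 17.95
ee_pos: [516.3, -133.4, 57.0]
ee_rot: [162.7, -24.9, 31.2]
force: [-17.1, 0.8, 26.6]
gripper_width: 0.4
gripper_force: 15.7
```

The force rose to 31 N on the stop, so the key is fully in. Backing off.

Request:
{"op": "move_arm", "data": {"plan": [{"x": 0, "y": 0, "z": -10, "rx": 0, "ry": 0, "rz": 0}, {"x": 0, "y": 0, "z": -30, "rx": 0, "ry": 0, "rz": 0}, {"x": 0, "y": 0, "z": -40, "rx": 0, "ry": 0, "rz": 0}, {"x": 0, "y": 0, "z": -40, "rx": 0, "ry": 0, "rz": 0}, {"x": 0, "y": 0, "z": -40, "rx": 0, "ry": 0, "rz": 0}, {"x": 0, "y": 0, "z": 0, "rx": 0, "ry": 0, "rz": 0}, {"x": 0, "y": 0, "z": 0, "rx": 0, "ry": 0, "rz": 0}]}}

```text
time_s: 18.65
ee_pos: [437.4, -126.2, 194.6]
ee_rot: [162.7, -24.8, 31.1]
force: [-0.3, 0.0, -0.6]
gripper_width: -0.1
gripper_force: 0.0
```

```bash
python3 -c "
from fit import *
F=grab_frame('top')
cv2.imwrite('pics/end.png',cv2.resize(F['img'][140:300,200:440],None,fx=3.3,fy=3.3,interpolation=2)[...,::-1])
F=grab_frame('side');C=cloud(F);L=R.from_euler('z',-X[2]).apply((C-[X[0],X[1],0]).reshape(-1,3)).reshape(C.shape)-mid
h=L@n;k=(F['z_map']>0)&(np.hypot(L@up,L[...,1]+80)<11)&(h<60);print('key h',np.percentile(h[k],[25,50,75,90]),k.sum())
print(state()['force'])
"
```

```text
key h [19.22 21.36 22.46 23.07] 33
[ 0.45  0.5  -1.08]
```

View pics/end.png

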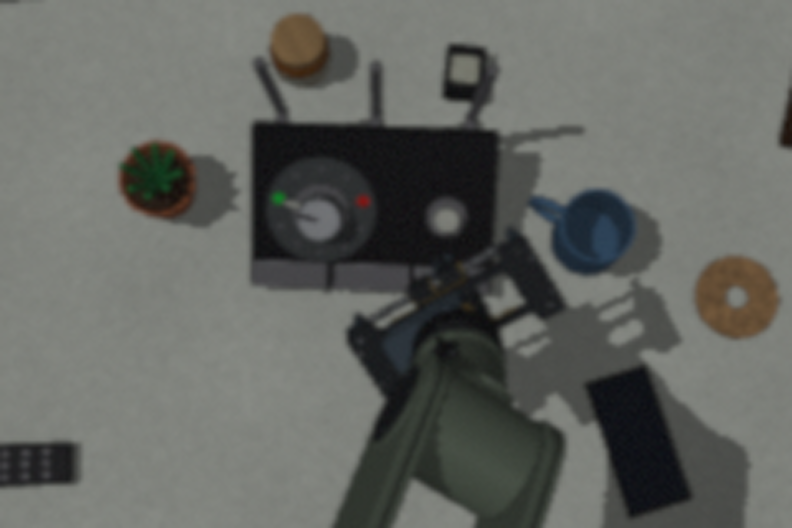

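The pointer aims at the green lamp (278,198), the key at (445,215) is back out, nothing else has moved and the arm is clear.

```bash
python3 -c "
from workcell import *
print(job_done())"
```

```text
the job is handed in; nothing more can be done
None
```

I turned the dial clockwise, the shorter way, until its pointer aimed at the green lamp to within about 1° by the camera. I then pressed the apply key to its stop (31 N) and saw it come back out, nothing else looked moved, and I handed the job in at about 19 s; no verdict was returned.

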